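Compare two centrifuge lid springs

TASK

On the lab bench three steel leaf springs from centrifuge lids are each clamped in a test jig. Compare the stiffness of the two plain, square-ended ones: press the free tip of the longer one down onto its stop, hold it there for a second and let it spring back up, then do the same with the shorter one. Leave the spring with the forked end alone.

Things in the scene. Friction and masses are not known exactly. Their poses are not given: they have to be found in the camera images.
- long_spring: The longer plain spring: level steel strip 24 mm wide, 3 thick, 120 out of its clamp, square free end. Origin at its free tip: top face, centre line, 12 mm from the end, over the stop, 57 mm above the bench; x level along the strip to the clamp, z up. Pressed there it sinks 14 mm to a fixed stop (origin 43 mm high, slope 9 deg) at about 3 N; springs back when let go.
- short_spring: The shorter plain spring: level steel strip 24 mm wide, 3 thick, 75 out of its clamp, square free end. Origin at its free tip: top face, centre line, 12 mm from the end, over the stop, 57 mm above the bench; axes as long_spring. Pressed there it sinks 10 mm to a fixed stop (origin 47 mm high, slope 11 deg) at about 7 N; springs back when let go.
- fork_spring: The third spring, to be left alone: level steel strip 40 mm wide, 3 thick, 95 out of its clamp, its last 40 split into two prongs 12 wide, 16 apart. Origin: midway between the prongs, level with their top, 12 mm from the end, 57 mm above the bench; axes as long_spring. It yields like the others.
- long_jig: Jig of the longer spring; the three jigs are alike, bolted down, in any order and yaw. Dark steel base plate 190 x 70 x 10 mm, origin centre of its underside, x from the tip to the clamp, z up. Aluminium clamp block 50 x 50 mm, its face at x = 35 mm, screws reaching 75 mm high. A rubber-capped post under the tip is the stop.
Mind the look-alikes: they are no part of the job. Leave any blue or pink look-alike of the part that bears short_spring alone.

How it is judged:
By the outcome, as a careful person would: the job done as asked, in the order asked, and still so for the second after the job is handed in, with the robot touching nothing.
It also fails if it takes over 42 s, if anything falls off the work surface, if the arm or the gripper's body presses on something with over 40 N, if the wrist force passes 120 N, or if a joint passes its speed limit or range.

ROBOT

A 6-joint arm with a two-finger parallel gripper is mounted at the origin on the work surface. World frame = base frame: x ahead of the robot, y to its left, z up, the work surface at z = 0. Lengths are in m, angles in rad, forces in N, time in s.
With the tool pointing down it reaches from about 0.225 to 0.725 m from the base axis. Payload 3.1 kg.
Tool frame: the origin (TCP) lies at the very end of the fingers, on their centre line; the grasp point (between the pads) lies 19 mm behind it; z points along the fingers, y is the line along which they close (so a half turn about z gives the same grasp; the last joint's range is limited). The gripper opens to 85 mm and grips with 20 to 120 N. Pads are 22 mm wide; open, the fingers measure 114 mm over their backs; the gripper's body (76 mm by 85 mm) begins 54 mm behind the grasp point. The pads swing forward as they close: fully open they stand 13 mm farther back than shut.
Start: joints at [1.011, 0.048, 0.099, 1.622, 0, 1.443], TCP at [0.22, 0.477, 0.208] pointing down, gripper open.
Joint ranges: [-2.91, 2.91], [-0.99, 1.94], [-1.21, 1.42], [-2.12, 2.29], [-1.49, 1.47], [-3.14, 3.14]. Speed limits (rad/s): [2.79, 2.79, 3.14, 3.14, 3.14, 3.14].

INTERFACE

Orientations are given as a unit quaternion [x, y, z, w].
In Python, from station import state, read_camera, camera_info, job_done, regions_of gives the robot as it stands. The module is installed in compiled form; this text tells all that it offers.
- The arm moves only by the shell command python3 -m inch 'ROWS' [OPENING]. ROWS is JSON, a list of rows, each an object of numbers: "x", "y", "z": the shift along the tool's x, y, z in m; "wx", "wy", "wz": the turn, a rotation vector about the tool's x, y, z in degrees. In form: [{"x": .., "y": .., "z": .., "wx": .., "wy": .., "wz": ..}, ...]. A call has 1 to 12 rows; each row is the pose to reach, as a shift and turn from the pose commanded when the call began, along the tool's axes at that moment; what a row does not reach only later rows make up. A row lasts 1/8 s, in which the tool goes at most 62.5 mm and 10.7 degrees, less where a joint would pass 70% of its speed; a pose out of reach is approached as far as the arm can. A call with a gripper value outside its range is refused whole. OPENING is the opening, from 0 (shut) to 1 (fully open), set as the call begins (- or left out, the last holds). The fingers move at their own pace and stop on an object; the grip force is fixed at half the most. Time passes only in rows, so rows that repeat a pose let the fingers close. It gives the time, the measured TCP pose, the force, the opening and the grip force at its end, in the units of the state.
- state(): the state, without advancing time (a new reading comes with each control period).
- read_camera(name): name is "side" or "top" or "wrist"; returns (picture, depth): 400x640x3 uint8, red, green, blue; 400x640 float32, m along the optical axis (not along the pixel's ray), 0 where there is no reading.
- camera_info(name): a dict with "fx", "fy", "cx", "cy" (pixels), "rvec" (rotation vector, rad) and "tvec" (3), from world to camera coordinates, as OpenCV has them; the wrist camera has in their place "tool_from_camera" (4x4, takes a point from camera to tool coordinates, whose origin is the TCP and whose axes are the flange's). Camera axes: x right, y down, z forward; pixel columns grow to the right and rows downward; lengths in m; the calibration is good to about 2 mm. A picture is of the moment at which its call begins: read the wrist's pose just before it. camera_info takes no time and is no camera call.
- job_done(): hands the job in; it is judged then, once.
Trained networks look in the newest picture that a camera, given by its name, has taken for a name from the list of things; names that differ only in an ending like _2 or _b are one class to them, and where a whole thing is asked for, a point or a joint stands for the part that bears it (a point fixed in the world has none). Each returns a list of dicts, best first, with "score" (0 to 1); they miss things now and then, are a little off and sometimes report something else, mostly with a low value. They report only what shows in the picture. A call takes as long as a camera call. They do not tell look-alikes from the thing itself.
- regions_of(name, camera): "region" (400x640 bool, what is visible of it) and "bbox" ([left, top, width, height] in pixels, round what is visible of it).
The state is a dict: "time": time; "q": joint angles; "joint_vel": joint speeds; "tau": joint torques, N m; "tcp_pos": TCP position; "tool_rot": TCP orientation; "contact_force": force on the tool from outside, world axes, zero at the start; "torque": the same for the moment, N m; "finger_gap": opening from 0.0 (shut) to 1.0 (fully open); "finger_force": force on a finger pad.
Only numpy, scipy, OpenCV 4.12 (cv2) and the standard library are available. Lean on these libraries where they do the work, as an engineer would, in place of code of your own. Each camera call takes 0.05 s, during which the arm holds its last target. There are 200 camera calls.

## Working session

There is one attempt and no reset: what is moved stays moved. The work goes in short steps, Python scripts to look and compute and a shell command to move; the robot and the scene stay as the last step left them, time stands still between calls to the robot, and variables do not carry over. Pictures are saved under pics/ and viewed, at most 10 in all, crops included, and the job is handed in when it is done.

```bash
mkdir -p pics; cat > h.py <<'E'
import numpy as np,cv2
from station import *
def cloud(n,st=None):
    st=state(); im,d=read_camera(n); c=camera_info(n)
    v,u=np.mgrid[:400,:640]; P=np.stack([(u-c['cx'])/c['fx']*d,(v-c['cy'])/c['fy']*d,d],-1).astype(float)
    if n=='wrist':
        from scipy.spatial.transform import Rotation as R
        T=np.array(c['tool_from_camera']); P=P@T[:3,:3].T+T[:3,3]
        P=P@R.from_quat(st['tool_rot']).as_matrix().T+st['tcp_pos']
    else:
        Rm=cv2.Rodrigues(np.array(c['rvec'],float))[0]; P=(P-np.array(c['tvec']).ravel())@Rm
    P[d==0]=np.nan
    return im,P
E
python3 - <<'E'
from h import *
print(state()['tool_rot'],state()['tcp_pos'])
for n in('top','side'):
    im,P=cloud(n); cv2.imwrite(f'pics/{n}.png',im[...,::-1]); np.save(n,P)
    for k in('long_spring','short_spring','fork_spring','long_jig'):
        for r in regions_of(k,n)[:4]:
            p=P[r['region']]; print(n,k,round(r['score'],2),r['bbox'],np.nanmedian(p,0).round(3),r['region'].sum())
E
```

```text
[ 2.14234672e-01  9.76781510e-01 -1.11324187e-03 -3.82997726e-04] [0.21937372 0.47623155 0.20661994]
top long_spring 0.7 [408.3, 138.5, 13.3, 36.8] [ 0.526 -0.212  0.055] 337
top short_spring 0.76 [338.3, 132.2, 13.5, 26.1] [ 0.56  -0.017  0.056] 199
top short_spring 0.76 [168.6, 148.8, 15.3, 21.7] [0.522 0.438 0.057] 226
top short_spring 0.67 [451.7, 253.6, 14.6, 25.0] [ 0.226 -0.33   0.056] 216
top short_spring 0.59 [366.9, 217.3, 9.2, 24.9] [ 0.321 -0.09   0.055] 244
top fork_spring 0.91 [246.9, 133.0, 22.7, 30.8] [0.562 0.218 0.057] 336
side long_spring 0.67 [415.6, 243.8, 30.5, 30.1] [ 0.528 -0.216  0.058] 355
side short_spring 0.73 [374.2, 191.4, 22.9, 17.4] [ 0.56  -0.021  0.058] 175
side short_spring 0.72 [248.9, 188.3, 23.0, 15.2] [0.314 0.187 0.057] 156
side short_spring 0.66 [317.5, 252.9, 24.1, 24.9] [ 0.324 -0.096  0.057] 238
side short_spring 0.55 [352.7, 351.3, 25.7, 30.2] [ 0.229 -0.335  0.058] 357
side fork_spring 0.63 [313.1, 145.4, 29.8, 12.0] [0.566 0.215 0.057] 231
side long_jig 0.82 [400.9, 220.5, 65.6, 71.1] [ 0.558 -0.217  0.014] 2195
```

View pics/top.png

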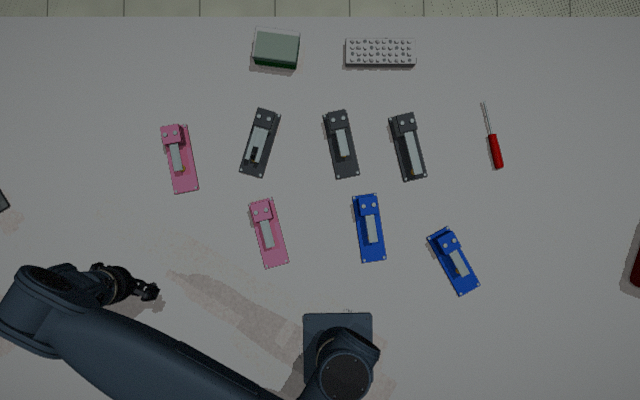

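View pics/side.png

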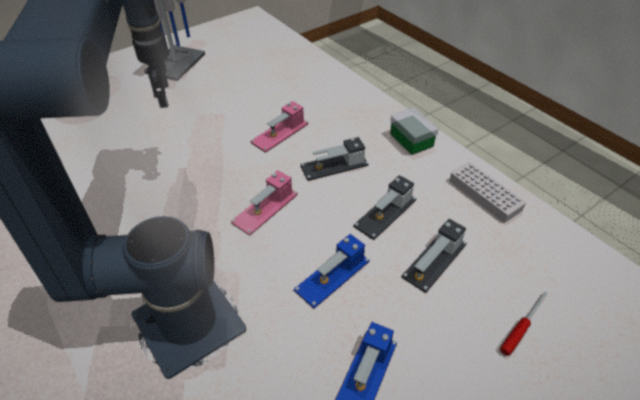

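The top view has the dark jigs at pixels (260,142) fork, (340,145) short and (407,147) long. Their tips point down the image, toward the robot. The blue and pink jigs are the decoys. Next I measure the two strips.

```bash
python3 - <<'E'
from h import *
for n in('top','side'):
    P=np.load(n+'.npy'); read_camera(n)
    for k,c,L in(('long_spring',(.526,-.214),.12),('short_spring',(.56,-.019),.075)):
        for r in regions_of(k,n):
            m=np.nanmedian(P[r['region']],0)
            if np.hypot(*(m[:2]-c))>.03: continue
            # strip: all points at strip height near it
            d=np.hypot(P[...,0]-c[0],P[...,1]-c[1])
            for nm,p in(('reg',P[r['region']]),('ht',P[(d<L*.8)&(abs(P[...,2]-.057)<.005)])):
                p=p[abs(p[:,2]-.057)<.006]
                (cx,cy),s,a=cv2.minAreaRect(p[:,:2].astype(np.float32))
                m=p.mean(0); w,V=np.linalg.eigh(np.cov(p[:,:2].T)); ax=V[:,1]*np.sign(V[0,1])
                t=(p[:,:2]-m[:2])@ax; lo,hi=np.percentile(t,[1,99])
                print(n,k,nm,len(p),'rect',np.round((cx,cy,*s,a),3),'yaw',np.degrees(np.arctan2(ax[1],ax[0])).round(1),'end',(m[:2]+lo*ax).round(4),'clampend',(m[:2]+hi*ax).round(4),'org',(m[:2]+(lo+.012)*ax).round(4),'z',m[2].round(4))
    for k in('long_jig',):
        for r in regions_of(k,n): 
            print(r['bbox'],np.round(r['score'],2))
E
```

```text
top short_spring reg 171 rect [ 0.558 -0.017  0.057  0.024 11.433] yaw 12.1 end [ 0.5303 -0.0223] clampend [ 0.5849 -0.0107] org [ 0.542  -0.0198] z 0.0564
top short_spring ht 234 rect [ 0.566 -0.014  0.076  0.045 11.59 ] yaw 11.9 end [ 0.5289 -0.0228] clampend [ 0.6027 -0.0072] org [ 0.5407 -0.0203] z 0.0566
[387.9, 112.0, 34.3, 73.9] 0.82
side long_spring reg 372 rect [ 0.529 -0.216  0.105  0.025 12.179] yaw 12.6 end [ 0.4788 -0.2273] clampend [ 0.5774 -0.2053] org [ 0.4906 -0.2247] z 0.0577
side long_spring ht 476 rect [ 0.547 -0.207  0.142  0.047  6.648] yaw 11.4 end [ 0.4788 -0.2265] clampend [ 0.6035 -0.2013] org [ 0.4906 -0.2242] z 0.0576
[404.7, 219.9, 59.3, 69.4] 0.56
```

```bash
python3 -m inch '[{"x":-0.538,"y":-0.524,"z":0.06,"wz":-37},{"x":-0.538,"y":-0.524,"z":0.06,"wz":-37},{"x":-0.538,"y":-0.524,"z":0.06,"wz":-37},{"x":-0.538,"y":-0.524,"z":0.06,"wz":-37},{"x":-0.538,"y":-0.524,"z":0.06,"wz":-37},{"x":-0.538,"y":-0.524,"z":0.06,"wz":-37},{"x":-0.538,"y":-0.524,"z":0.06,"wz":-37},{"x":-0.538,"y":-0.524,"z":0.06,"wz":-37},{"x":-0.538,"y":-0.524,"z":0.06,"wz":-37},{"x":-0.538,"y":-0.524,"z":0.06,"wz":-37},{"x":-0.538,"y":-0.524,"z":0.06,"wz":-37},{"x":-0.538,"y":-0.524,"z":0.06,"wz":-37}]' 0
python3 -m inch '[{},{},{}]' || python3 -m inch '[{"x":0},{"x":0},{"x":0}]'
cat > m.py <<'E'
from h import *
import sys
from scipy.spatial.transform import Rotation as R
k=sys.argv[1]
s=state(); print(s['time'],s['tcp_pos'],s['contact_force'].round(2) if hasattr(s['contact_force'],'round') else s['contact_force'])
M=R.from_quat(s['tool_rot']).as_matrix(); print(M.round(3))
im,P=cloud('wrist'); cv2.imwrite(f'pics/w_{k}.png',im[...,::-1])
for r in regions_of(k,'wrist')[:2]:
    p=P[r['region']]; p=p[abs(p[:,2]-.057)<.008]
    if len(p)<20: continue
    m=p.mean(0); rc=cv2.minAreaRect(p[:,:2].astype(np.float32))
    w,V=np.linalg.eigh(np.cov(p[:,:2].T)); ax=V[:,1]*np.sign(V[0,1])
    t=(p[:,:2]-m[:2])@ax; lo,hi=np.percentile(t,[.5,99.5]); o=m[:2]+(lo+.012)*ax
    print(round(r['score'],2),r['bbox'],'rect',np.round([*rc[0],*rc[1],rc[2]],4),'yaw',np.degrees(np.arctan2(ax[1],ax[0])).round(1),'len',round(hi-lo,4),'org',o.round(4),'z',m[2].round(4),'tool shift',(M.T@(np.r_[o,.057]-s['tcp_pos'])).round(4))
E
python3 m.py long_spring
```

```text
0.9 [0.21972662 0.47681999 0.20783129] [ 0.67  0.45 -0.36]
[[-0.908  0.419  0.   ]
 [ 0.419  0.908  0.   ]
 [ 0.     0.    -1.   ]]schema error: expected keys x, y, z, wx, wy, wz
schema error: expected keys x, y, z, wx, wy, wz
schema error: expected keys x, y, z, wx, wy, wz
```

View pics/w_long_spring.png

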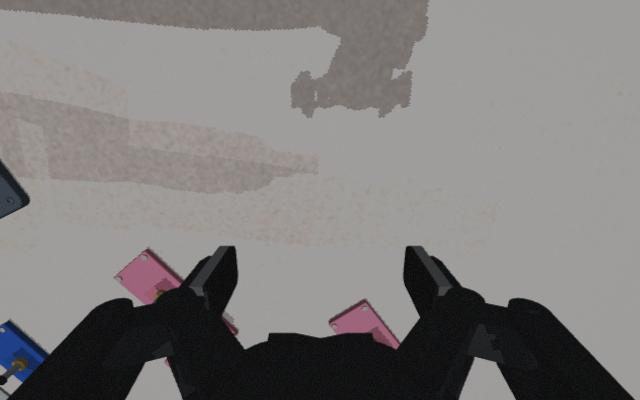

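The wrist view shows only the empty bench, two pink decoys and the start pose. The move was refused because every row needs all six keys.

```bash
python3 -m inch '[{"x":-0.538,"y":-0.524,"z":0.06,"wx":0,"wy":0,"wz":-37},{"x":-0.538,"y":-0.524,"z":0.06,"wx":0,"wy":0,"wz":-37},{"x":-0.538,"y":-0.524,"z":0.06,"wx":0,"wy":0,"wz":-37},{"x":-0.538,"y":-0.524,"z":0.06,"wx":0,"wy":0,"wz":-37},{"x":-0.538,"y":-0.524,"z":0.06,"wx":0,"wy":0,"wz":-37},{"x":-0.538,"y":-0.524,"z":0.06,"wx":0,"wy":0,"wz":-37},{"x":-0.538,"y":-0.524,"z":0.06,"wx":0,"wy":0,"wz":-37},{"x":-0.538,"y":-0.524,"z":0.06,"wx":0,"wy":0,"wz":-37},{"x":-0.538,"y":-0.524,"z":0.06,"wx":0,"wy":0,"wz":-37},{"x":-0.538,"y":-0.524,"z":0.06,"wx":0,"wy":0,"wz":-37},{"x":-0.538,"y":-0.524,"z":0.06,"wx":0,"wy":0,"wz":-37},{"x":-0.538,"y":-0.524,"z":0.06,"wx":0,"wy":0,"wz":-37}]' 0
python3 m.py long_spring
```

```text
time: 2.5
tcp_pos: [0.4808, -0.2034, 0.1499]
tool_rot: [-0.107, 0.994, -0.0, 0.0]
contact_force: [1.2, 0.4, 0.5]
finger_gap: 0.001
finger_force: 0.0
2.5 [ 0.48083134 -0.20342991  0.14985865] [1.23 0.42 0.51]
[[-0.977 -0.212  0.001]
 [-0.212  0.977 -0.   ]
 [-0.001 -0.    -1.   ]]
0.96 [287.1, 182.7, 24.4, 85.3] rect [ 0.5183 -0.2159  0.0835  0.0241 12.551 ] yaw 7.7 len 0.0806 org [ 0.489  -0.2214] z 0.057 tool shift [-0.0041 -0.0192  0.0929]
```

```bash
python3 -m inch '[{"x":0,"y":0,"z":0,"wx":0,"wy":0,"wz":0},{"x":0,"y":0,"z":0,"wx":0,"wy":0,"wz":0},{"x":0,"y":0,"z":0,"wx":0,"wy":0,"wz":0}]'
python3 m.py long_spring
```

```text
time: 2.98
tcp_pos: [0.4803, -0.2001, 0.1506]
tool_rot: [-0.108, 0.994, -0.0, 0.0]
contact_force: [-0.9, 0.6, -0.2]
finger_gap: -0.002
finger_force: 0.0
2.975 [ 0.48031528 -0.2000694   0.15057523] [-0.95  0.57 -0.19]
[[-0.977 -0.214  0.001]
 [-0.214  0.977 -0.001]
 [-0.001 -0.001 -1.   ]]
0.57 [284.2, 185.4, 24.3, 87.8] rect [ 0.522  -0.2148  0.0911  0.0241 12.8189] yaw 7.8 len 0.0888 org [ 0.4892 -0.2212] z 0.0571 tool shift [-0.0041 -0.0225  0.0936]
0.46 [265.9, 164.2, 68.5, 172.8] rect [ 0.5233 -0.2145  0.0939  0.0241 12.8189] yaw 7.7 len 0.091 org [ 0.4891 -0.2212] z 0.0571 tool shift [-0.0039 -0.0224  0.0936]
```

View pics/w_long_spring.png

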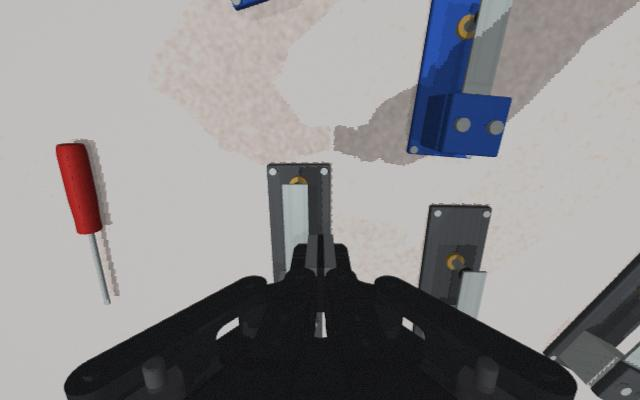

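The view shows the dark long jig with the strip's free end at about (295,184) and its stop at (298,181). The fingertips are at (320,240), 24 mm to one side of the strip. I'll move over the tip, lower, then press.

```bash
python3 -m inch '[{"x":0,"y":-0.024,"z":0.04,"wx":0,"wy":0,"wz":0},{"x":0,"y":-0.024,"z":0.08,"wx":0,"wy":0,"wz":0},{"x":0,"y":-0.024,"z":0.085,"wx":0,"wy":0,"wz":0},{"x":0,"y":-0.024,"z":0.085,"wx":0,"wy":0,"wz":0},{"x":0,"y":-0.024,"z":0.085,"wx":0,"wy":0,"wz":0}]'
python3 -m inch '[{"x":0,"y":0,"z":0.005,"wx":0,"wy":0,"wz":0},{"x":0,"y":0,"z":0.01,"wx":0,"wy":0,"wz":0},{"x":0,"y":0,"z":0.014,"wx":0,"wy":0,"wz":0},{"x":0,"y":0,"z":0.016,"wx":0,"wy":0,"wz":0},{"x":0,"y":0,"z":0.016,"wx":0,"wy":0,"wz":0}]'
```

```text
time: 3.7
tcp_pos: [0.4869, -0.2253, 0.0673]
tool_rot: [-0.107, 0.994, -0.001, 0.002]
contact_force: [0.8, -0.5, -0.2]
finger_gap: 0.001
finger_force: 0.0
time: 4.32
tcp_pos: [0.4851, -0.2245, 0.0484]
tool_rot: [-0.107, 0.994, 0.0, -0.0]
contact_force: [0.3, -0.6, 0.1]
finger_gap: -0.002
finger_force: 0.0
```

```bash
python3 -m inch '[{"x":0,"y":0,"z":0.002,"wx":0,"wy":0,"wz":0},{"x":0,"y":0,"z":0.003,"wx":0,"wy":0,"wz":0},{"x":0,"y":0,"z":0.003,"wx":0,"wy":0,"wz":0}]'
python3 - <<'E'
from h import *
s=state();print(s['contact_force'],s['tcp_pos'])
for n in('wrist','side'):
    im,P=cloud(n);
    if n=='side': im=cv2.resize(im[200:300,370:490],None,fx=5,fy=5,interpolation=cv2.INTER_CUBIC)
    cv2.imwrite(f'pics/p1_{n}.png',im[...,::-1])
E
```

```text
time: 4.7
tcp_pos: [0.4853, -0.2247, 0.0457]
tool_rot: [-0.107, 0.994, 0.0, -0.0]
contact_force: [-0.2, 0.0, -1.0]
finger_gap: 0.0
finger_force: 0.0
[-0.17226257  0.00111523 -1.00396863] [ 0.48529644 -0.2246567   0.04571979]
```

View pics/p1_side.png

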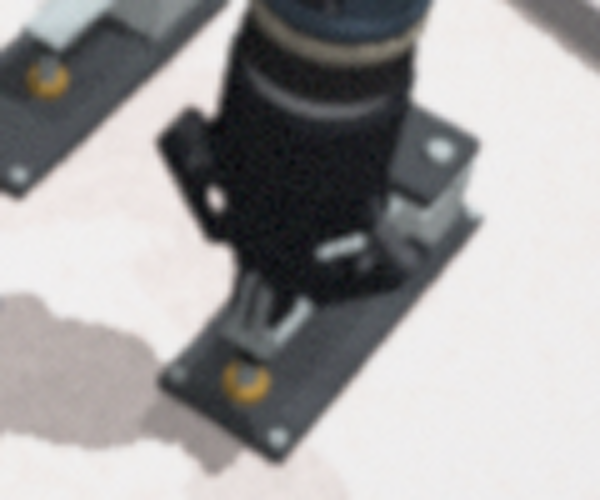

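View pics/p1_wrist.png

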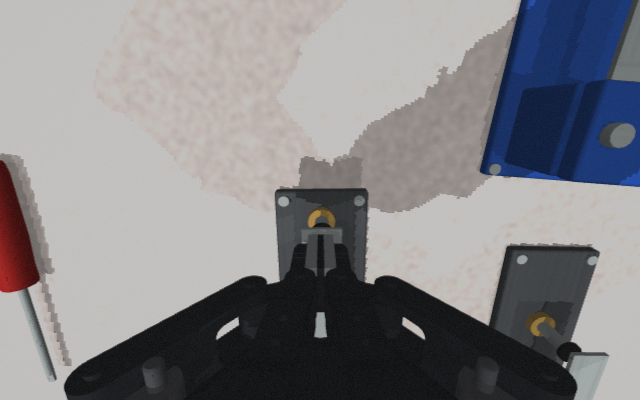

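The wrist view shows the fingers on the strip's centre line, with the strip's end showing ahead of them at (322,233). The side crop agrees. To tell whether the strip has sunk, I check its tip height and average the force.

```bash
cat > z.py <<'E'
from h import *
F=[]
for i in range(4):
    im,P=cloud('wrist'); F.append([*state()['contact_force'],state()['tcp_pos'][2]])
print('F',np.mean(F,0).round(2),np.std(F,0).round(2), state()['tcp_pos'],state()['time'])
for r in range(222,262,3): print(r,[tuple(P[r,c].round(4)) for c in (305,310,336)])
E
python3 z.py
```

```text
F [ 0.39 -0.37 -0.16  0.05] [0.11 0.08 0.44 0.  ] [ 0.485404   -0.22470317  0.04587252] 5.0
222 [(np.float64(0.4949), np.float64(-0.2341), np.float64(0.0102)), (np.float64(0.4918), np.float64(-0.2306), np.float64(0.0158)), (np.float64(0.4897), np.float64(-0.211), np.float64(0.0105))]
225 [(np.float64(0.4976), np.float64(-0.2336), np.float64(0.0096)), (np.float64(0.4943), np.float64(-0.2301), np.float64(0.0155)), (np.float64(0.4922), np.float64(-0.2104), np.float64(0.0102))]
228 [(np.float64(0.4795), np.float64(-0.2348), np.float64(0.0571)), (np.float64(0.4792), np.float64(-0.2319), np.float64(0.0564)), (np.float64(0.4757), np.float64(-0.2169), np.float64(0.0568))]
231 [(np.float64(0.4814), np.float64(-0.2344), np.float64(0.0572)), (np.float64(0.4804), np.float64(-0.2316), np.float64(0.0579)), (np.float64(0.4776), np.float64(-0.2164), np.float64(0.0569))]
234 [(np.float64(0.4828), np.float64(-0.2341), np.float64(0.0582)), (np.float64(0.4826), np.float64(-0.2311), np.float64(0.0573)), (np.float64(0.4796), np.float64(-0.2159), np.float64(0.0565))]
237 [(np.float64(0.4852), np.float64(-0
[... 990 characters left out ...]
float64(0.4749), np.float64(-0.2315), np.float64(0.0939)), (np.float64(0.476), np.float64(-0.2185), np.float64(0.0867))]
255 [(np.float64(0.4794), np.float64(-0.2331), np.float64(0.0893)), (np.float64(0.475), np.float64(-0.2313), np.float64(0.0965)), (np.float64(0.4762), np.float64(-0.2186), np.float64(0.0894))]
258 [(np.float64(0.4794), np.float64(-0.233), np.float64(0.0922)), (np.float64(0.4752), np.float64(-0.2312), np.float64(0.0989)), (np.float64(0.4765), np.float64(-0.2186), np.float64(0.0917))]
261 [(np.float64(0.4797), np.float64(-0.2328), np.float64(0.0943)), (np.float64(0.4749), np.float64(-0.2312), np.float64(0.1019)), (np.float64(0.4764), np.float64(-0.2188), np.float64(0.0947))]
```

The strip still reads 57 mm and level, and the force is about 0, so the fingertips sit higher than the reported TCP. I'll keep lowering in small steps and watch the strip height and the force.

```bash
cat > z.py <<'E'
from h import *
F=[]
for i in range(3):
    im,P=cloud('wrist'); F.append(state()['contact_force'])
print('F',np.mean(F,0).round(2), state()['tcp_pos'].round(4) if hasattr(state()['tcp_pos'],'round') else state()['tcp_pos'],state()['time'])
for c in (305,336):
    q=P[160:300,c]; k=(abs(q[:,2]-.05)<.013)&(abs(q[:,0]-.483)<.02)
    print(c,'n',k.sum(),[tuple(float(a) for a in x.round(3)) for x in q[k][::2]])
E
python3 -m inch '[{"x":0,"y":0,"z":0.002,"wx":0,"wy":0,"wz":0},{"x":0,"y":0,"z":0.004,"wx":0,"wy":0,"wz":0},{"x":0,"y":0,"z":0.004,"wx":0,"wy":0,"wz":0}]'; python3 z.py
python3 -m inch '[{"x":0,"y":0,"z":0.002,"wx":0,"wy":0,"wz":0},{"x":0,"y":0,"z":0.004,"wx":0,"wy":0,"wz":0},{"x":0,"y":0,"z":0.004,"wx":0,"wy":0,"wz":0}]'; python3 z.py
```

```text
time: 5.38
tcp_pos: [0.4851, -0.2245, 0.0414]
tool_rot: [-0.107, 0.994, 0.0, -0.0]
contact_force: [-0.2, 0.6, 1.3]
finger_gap: 0.003
finger_force: 0.0
F [-0.57  0.32 -0.09] [ 0.4853 -0.2246  0.0418] 5.525
305 n 14 [(0.48, -0.234, 0.054), (0.48, -0.234, 0.058), (0.481, -0.234, 0.058), (0.482, -0.234, 0.057), (0.484, -0.234, 0.056), (0.485, -0.233, 0.056), (0.486, -0.233, 0.058)]
336 n 14 [(0.476, -0.217, 0.055), (0.476, -0.217, 0.058), (0.477, -0.217, 0.057), (0.479, -0.216, 0.056), (0.479, -0.216, 0.058), (0.481, -0.216, 0.057), (0.483, -0.215, 0.057)]
time: 5.9
tcp_pos: [0.4852, -0.2245, 0.0375]
tool_rot: [-0.107, 0.994, 0.0, -0.0]
contact_force: [-0.1, -0.5, -1.0]
finger_gap: 0.002
finger_force: 0.0
F [-0.3   0.32 -0.08] [ 0.4853 -0.2247  0.0378] 6.05
305 n 11 [(0.479, -0.234, 0.056), (0.48, -0.234, 0.057), (0.481, -0.234, 0.057), (0.483, -0.234, 0.056), (0.483, -0.233, 0.058), (0.485, -0.233, 0.057)]
336 n 11 [(0.476, -0.217, 0.056), (0.476, -0.217, 0.057), (0.478, -0.217, 0.056), (0.479, -0.216, 0.057), (0.479, -0.216, 0.058), (0.481, -0.216, 0.058)]
```

```bash
python3 - <<'E'
from h import *
s=state(); im,P=cloud('wrist')
q=P[200:330,280:362]; t=q[...,2]; k=(t>.062)&(t<.2)
p=q[k]; print(s['tcp_pos'], 'min z finger',np.percentile(p[:,2],[0,1,2,5,10]))
for r in range(225,262,2):
    print(r,[round(float(P[r,c,2]),3) for c in range(296,350,4)])
print(np.array(camera_info('wrist')['tool_from_camera']).round(3))
im,P=cloud('side')
q=P.reshape(-1,3); k=(np.hypot(q[:,0]-.485,q[:,1]+.2247)<.03)
for a in np.arange(.03,.12,.006):
    m=k&(abs(q[:,2]-a)<.003); 
    if m.sum(): print(a.round(3),m.sum(),q[m].min(0).round(3),q[m].max(0).round(3))
E
```

```text
[ 0.48534526 -0.22467715  0.03780721] min z finger [0.06552087 0.06856315 0.0703076  0.07469901 0.08082407]
225 [nan, 0.011, 0.01, 0.015, 0.017, 0.022, 0.027, 0.026, 0.019, 0.016, 0.011, 0.009, 0.01, 0.011]
227 [0.011, 0.009, 0.011, 0.017, 0.017, 0.026, 0.037, 0.037, 0.025, 0.016, 0.011, 0.01, 0.011, 0.011]
229 [0.009, 0.01, 0.011, 0.01, 0.016, 0.038, 0.04, 0.04, 0.038, 0.016, 0.011, 0.01, 0.011, 0.009]
231 [0.01, 0.011, 0.01, 0.01, 0.016, 0.039, nan, 0.039, 0.039, 0.017, 0.01, 0.01, 0.009, 0.011]
233 [0.01, 0.01, 0.055, 0.055, 0.055, 0.055, 0.055, 0.056, 0.056, 0.056, 0.056, 0.054, 0.011, 0.01]
235 [0.01, 0.009, 0.057, 0.067, 0.067, 0.066, 0.066, 0.067, 0.066, 0.067, 0.057, 0.057, 0.01, 0.01]
237 [0.01, 0.011, 0.057, 0.07, 0.069, 0.07, 0.07, 0.069, 0.069, 0.069, 0.056, 0.058, 0.01, 0.009]
239 [0.01, 0.01, 0.056, 0.07, 0.072, 0.071, 0.071, 0.072, 0.071, 0.071, 0.057, 0.057, 0.01, 0.01]
241 [0.009, 0.01, 0.056, 0.074, 0.074, 0.074, 0.073, 0.073, 0.074, 0.074, 0.058, 0.056, 0.008, 0.011]
243 [0.011, 0.011, 0.056, 0.076, 0.076, 0.076, 0.075, 0.076, 0.076, 0.077, 0.058, 0.057, 0.011, 0.0
[... 1093 characters left out ...]
0.483 -0.232  0.034] [ 0.491 -0.219  0.039]
0.042 10 [ 0.483 -0.231  0.039] [ 0.49  -0.217  0.043]
0.054 15 [ 0.476 -0.238  0.052] [ 0.514 -0.213  0.056]
0.06 23 [ 0.477 -0.237  0.057] [ 0.513 -0.216  0.062]
0.066 8 [ 0.474 -0.236  0.065] [ 0.483 -0.223  0.069]
0.072 19 [ 0.474 -0.238  0.07 ] [ 0.492 -0.215  0.075]
0.078 23 [ 0.475 -0.24   0.076] [ 0.495 -0.215  0.081]
0.084 19 [ 0.474 -0.24   0.081] [ 0.494 -0.214  0.087]
0.09 25 [ 0.472 -0.241  0.087] [ 0.49  -0.214  0.093]
0.096 14 [ 0.473 -0.241  0.094] [ 0.483 -0.217  0.099]
0.102 17 [ 0.472 -0.243  0.099] [ 0.484 -0.218  0.105]
0.108 34 [ 0.469 -0.252  0.105] [ 0.49  -0.204  0.111]
0.114 67 [ 0.467 -0.253  0.111] [ 0.5   -0.195  0.117]
```

Both cameras put the finger's bottom edge at about z = 0.065, roughly 27 mm above the reported TCP. I'll go by what the cameras see and carry on down.

```bash
python3 -m inch '[{"x":0,"y":0,"z":0.003,"wx":0,"wy":0,"wz":0},{"x":0,"y":0,"z":0.006,"wx":0,"wy":0,"wz":0},{"x":0,"y":0,"z":0.006,"wx":0,"wy":0,"wz":0}]'|head -2; python3 z.py
python3 -m inch '[{"x":0,"y":0,"z":0.002,"wx":0,"wy":0,"wz":0},{"x":0,"y":0,"z":0.004,"wx":0,"wy":0,"wz":0},{"x":0,"y":0,"z":0.004,"wx":0,"wy":0,"wz":0}]'|head -2; python3 z.py
```

```text
time: 6.52
tcp_pos: [0.4852, -0.2246, 0.0314]
F [-0.49  0.32  1.05] [ 0.4852 -0.2246  0.0318] 6.675
305 n 9 [(0.48, -0.234, 0.052), (0.48, -0.234, 0.055), (0.481, -0.234, 0.055), (0.482, -0.233, 0.056), (0.48, -0.234, 0.063)]
336 n 8 [(0.476, -0.217, 0.052), (0.477, -0.217, 0.054), (0.477, -0.217, 0.055), (0.478, -0.217, 0.056)]
time: 7.05
tcp_pos: [0.4855, -0.2247, 0.0278]
F [ 0.26 -0.39  1.81] [ 0.4855 -0.2247  0.0279] 7.2
305 n 13 [(0.48, -0.234, 0.048), (0.48, -0.234, 0.051), (0.481, -0.234, 0.05), (0.482, -0.234, 0.051), (0.484, -0.233, 0.05), (0.48, -0.234, 0.06), (0.48, -0.234, 0.062)]
336 n 14 [(0.476, -0.217, 0.048), (0.476, -0.217, 0.05), (0.478, -0.217, 0.05), (0.478, -0.217, 0.051), (0.48, -0.216, 0.05), (0.477, -0.218, 0.06), (0.476, -0.218, 0.063)]
```

Contact made: the tip has sunk about 6 mm at about 1.8 N. Continuing to the stop.

```bash
python3 -m inch '[{"x":0,"y":0,"z":0.003,"wx":0,"wy":0,"wz":0},{"x":0,"y":0,"z":0.006,"wx":0,"wy":0,"wz":0},{"x":0,"y":0,"z":0.006,"wx":0,"wy":0,"wz":0}]'|head -4; python3 z.py
python3 -m inch '[{"x":0,"y":0,"z":0.001,"wx":0,"wy":0,"wz":0},{"x":0,"y":0,"z":0.002,"wx":0,"wy":0,"wz":0},{"x":0,"y":0,"z":0.002,"wx":0,"wy":0,"wz":0}]'|head -4; python3 z.py
```

```text
time: 7.58
tcp_pos: [0.4858, -0.2247, 0.0218]
tool_rot: [-0.107, 0.994, -0.0, 0.0]
contact_force: [1.2, 0.1, 1.8]
F [1.36 0.37 2.72] [ 0.4858 -0.2247  0.0221] 7.725
305 n 18 [(0.481, -0.234, 0.041), (0.481, -0.234, 0.044), (0.483, -0.234, 0.044), (0.483, -0.234, 0.045), (0.48, -0.234, 0.054), (0.48, -0.234, 0.056), (0.48, -0.233, 0.057), (0.48, -0.233, 0.06), (0.48, -0.233, 0.062)]
336 n 18 [(0.477, -0.217, 0.042), (0.477, -0.217, 0.045), (0.478, -0.217, 0.044), (0.479, -0.217, 0.045), (0.48, -0.217, 0.044), (0.477, -0.218, 0.053), (0.477, -0.218, 0.055), (0.477, -0.218, 0.059), (0.477, -0.218, 0.06)]
time: 8.1
tcp_pos: [0.4856, -0.2248, 0.0199]
tool_rot: [-0.107, 0.994, -0.0, 0.0]
contact_force: [1.6, 1.1, 3.1]
F [1.43 0.62 2.94] [ 0.4855 -0.2248  0.0199] 8.25
305 n 20 [(0.481, -0.234, 0.039), (0.481, -0.234, 0.041), (0.482, -0.234, 0.042), (0.483, -0.234, 0.042), (0.48, -0.234, 0.052), (0.479, -0.234, 0.054), (0.48, -0.234, 0.056), (0.48, -0.233, 0.057), (0.48, -0.233, 0.06), (0.48, -0.233, 0.062)]
336 n 20 [(0.477, -0.217, 0.039), (0.477, -0.217, 0.041), (0.478, -0.217, 0.042), (0.48, -0.217, 0.041), (0.477, -0.218, 0.051), (0.476, -0.218, 0.054), (0.477, -0.218, 0.056), (0.476, -0.218, 0.058), (0.476, -0.219, 0.061), (0.476, -0.219, 0.062)]
```

```bash
python3 -m inch '[{"x":0,"y":0,"z":0.001,"wx":0,"wy":0,"wz":0},{"x":0,"y":0,"z":0.002,"wx":0,"wy":0,"wz":0},{"x":0,"y":0,"z":0.002,"wx":0,"wy":0,"wz":0}]'|head -4; python3 z.py
```

```text
time: 8.62
tcp_pos: [0.4857, -0.2249, 0.0195]
tool_rot: [-0.107, 0.994, -0.0, 0.0]
contact_force: [-1.5, 2.2, 10.3]
F [-0.58  1.64  9.76] [ 0.4857 -0.2249  0.0195] 8.775
305 n 19 [(0.481, -0.234, 0.038), (0.481, -0.234, 0.042), (0.483, -0.234, 0.041), (0.483, -0.234, 0.042), (0.48, -0.234, 0.051), (0.48, -0.234, 0.053), (0.48, -0.234, 0.056), (0.48, -0.234, 0.059), (0.481, -0.233, 0.059), (0.481, -0.233, 0.061)]
336 n 21 [(0.478, -0.217, 0.038), (0.478, -0.217, 0.041), (0.479, -0.217, 0.041), (0.48, -0.217, 0.042), (0.476, -0.218, 0.051), (0.477, -0.218, 0.053), (0.477, -0.218, 0.055), (0.476, -0.218, 0.058), (0.477, -0.218, 0.059), (0.477, -0.219, 0.061), (0.477, -0.219, 0.063)]
```

On the stop at about 10 N. Now hold, release and lift, then travel to the short spring.

```bash
python3 -m inch '[{"x":0,"y":0,"z":0,"wx":0,"wy":0,"wz":0},{"x":0,"y":0,"z":0,"wx":0,"wy":0,"wz":0},{"x":0,"y":0,"z":0,"wx":0,"wy":0,"wz":0},{"x":0,"y":0,"z":0,"wx":0,"wy":0,"wz":0},{"x":0,"y":0,"z":0,"wx":0,"wy":0,"wz":0},{"x":0,"y":0,"z":0,"wx":0,"wy":0,"wz":0},{"x":0,"y":0,"z":0,"wx":0,"wy":0,"wz":0},{"x":0,"y":0,"z":0,"wx":0,"wy":0,"wz":0},{"x":0,"y":0,"z":0,"wx":0,"wy":0,"wz":0},{"x":0,"y":0,"z":0,"wx":0,"wy":0,"wz":0}]'
python3 -m inch '[{"x":0,"y":0,"z":-0.01,"wx":0,"wy":0,"wz":0},{"x":0,"y":0,"z":-0.02,"wx":0,"wy":0,"wz":0},{"x":0,"y":0,"z":-0.05,"wx":0,"wy":0,"wz":0},{"x":0,"y":0,"z":-0.09,"wx":0,"wy":0,"wz":0},{"x":0,"y":0,"z":-0.09,"wx":0,"wy":0,"wz":0},{"x":0,"y":0,"z":-0.09,"wx":0,"wy":0,"wz":0}]'|head -4
python3 m.py long_spring|tail -2
python3 -m inch '[{"x":-0.02,"y":0.05,"z":0,"wx":0,"wy":0,"wz":0},{"x":-0.04,"y":0.1,"z":0,"wx":0,"wy":0,"wz":0},{"x":-0.06,"y":0.15,"z":0,"wx":0,"wy":0,"wz":0},{"x":-0.075,"y":0.189,"z":0,"wx":0,"wy":0,"wz":0},{"x":-0.075,"y":0.189,"z":0,"wx":0,"wy":0,"wz":0},{"x":-0.075,"y":0.189,"z":0,"wx":0,"wy":0,"wz":0},{"x":-0.075,"y":0.189,"z":0,"wx":0,"wy":0,"wz":0}]'|head -4
python3 m.py short_spring
```

```text
time: 10.02
tcp_pos: [0.4857, -0.2249, 0.0195]
tool_rot: [-0.107, 0.994, -0.0, 0.0]
contact_force: [-1.3, 1.7, 10.4]
finger_gap: -0.0
finger_force: 4.8
time: 10.78
tcp_pos: [0.4848, -0.2245, 0.1073]
tool_rot: [-0.107, 0.994, 0.0, -0.001]
contact_force: [-0.2, 0.7, -0.7]
 [ 0.001  0.001 -1.   ]]
0.71 [306.5, 196.5, 28.3, 41.7] rect [ 0.4928 -0.2217  0.0314  0.0232 12.8807] yaw 12.2 len 0.031 org [ 0.4894 -0.2224] z 0.0571 tool shift [-0.0049  0.0011  0.0503]
time: 11.75
tcp_pos: [0.518, -0.0251, 0.1072]
tool_rot: [-0.106, 0.994, -0.0, -0.001]
contact_force: [0.1, 0.5, -0.5]
11.75 [ 0.51804187 -0.02510024  0.1072187 ] [ 0.09  0.55 -0.5 ]
[[-0.978 -0.211 -0.001]
 [-0.211  0.978 -0.   ]
 [ 0.001  0.    -1.   ]]
0.71 [301.1, 217.5, 30.8, 25.5] rect [ 0.539  -0.022   0.0196  0.0233 12.2785] yaw -66.8 len 0.0253 org [ 0.5359 -0.0226] z 0.057 tool shift [-0.018  -0.0014  0.0502]
```

View pics/w_short_spring.png

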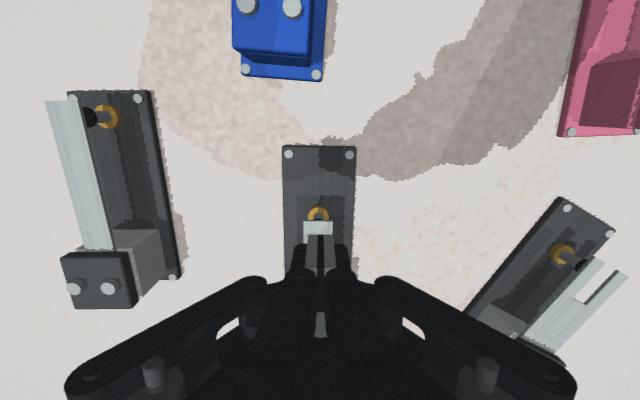

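The wrist view has the short strip's end at (318,225) over its stop. The long spring on the left is back up at 57 mm. The origin of (0.541, -0.0215) agrees with the top camera, so I go ahead.

```bash
sed -i 's/\.483)<.02/.535)<.02/' z.py
python3 -m inch '[{"x":-0.019,"y":-0.001,"z":0,"wx":0,"wy":0,"wz":0},{"x":-0.019,"y":-0.001,"z":0.03,"wx":0,"wy":0,"wz":0},{"x":-0.019,"y":-0.001,"z":0.06,"wx":0,"wy":0,"wz":0},{"x":-0.019,"y":-0.001,"z":0.069,"wx":0,"wy":0,"wz":0},{"x":-0.019,"y":-0.001,"z":0.069,"wx":0,"wy":0,"wz":0},{"x":-0.019,"y":-0.001,"z":0.069,"wx":0,"wy":0,"wz":0}]'|head -4; python3 z.py
python3 -m inch '[{"x":0,"y":0,"z":0.003,"wx":0,"wy":0,"wz":0},{"x":0,"y":0,"z":0.006,"wx":0,"wy":0,"wz":0},{"x":0,"y":0,"z":0.009,"wx":0,"wy":0,"wz":0},{"x":0,"y":0,"z":0.009,"wx":0,"wy":0,"wz":0}]'|head -4; python3 z.py
```

```text
time: 12.6
tcp_pos: [0.5385, -0.0214, 0.0404]
tool_rot: [-0.107, 0.994, -0.0, 0.001]
contact_force: [0.0, -0.2, 0.7]
F [ 0.13 -0.26 -0.04] [ 0.5384 -0.0212  0.0403] 12.75
305 n 16 [(0.531, -0.031, 0.055), (0.531, -0.031, 0.057), (0.533, -0.031, 0.058), (0.534, -0.031, 0.057), (0.536, -0.03, 0.056), (0.537, -0.03, 0.056), (0.538, -0.03, 0.057), (0.539, -0.03, 0.058)]
336 n 15 [(0.528, -0.014, 0.056), (0.528, -0.014, 0.059), (0.529, -0.014, 0.057), (0.531, -0.013, 0.057), (0.532, -0.013, 0.057), (0.533, -0.013, 0.058), (0.534, -0.012, 0.058), (0.536, -0.012, 0.056)]
time: 13.25
tcp_pos: [0.5376, -0.021, 0.03]
tool_rot: [-0.107, 0.994, -0.0, 0.0]
contact_force: [-0.3, 0.4, 2.4]
F [-0.07  0.46  3.36] [ 0.5376 -0.021   0.0302] 13.4
305 n 12 [(0.531, -0.031, 0.051), (0.531, -0.031, 0.053), (0.533, -0.03, 0.052), (0.534, -0.03, 0.053), (0.535, -0.03, 0.054), (0.531, -0.03, 0.062)]
336 n 11 [(0.528, -0.014, 0.05), (0.529, -0.014, 0.052), (0.53, -0.013, 0.052), (0.531, -0.013, 0.053), (0.532, -0.013, 0.053), (0.529, -0.014, 0.062)]
```

```bash
python3 -m inch '[{"x":0,"y":0,"z":0.002,"wx":0,"wy":0,"wz":0},{"x":0,"y":0,"z":0.004,"wx":0,"wy":0,"wz":0},{"x":0,"y":0,"z":0.004,"wx":0,"wy":0,"wz":0}]'|head -4; python3 z.py
python3 -m inch '[{"x":0,"y":0,"z":0.001,"wx":0,"wy":0,"wz":0},{"x":0,"y":0,"z":0.002,"wx":0,"wy":0,"wz":0},{"x":0,"y":0,"z":0.002,"wx":0,"wy":0,"wz":0}]'|head -4; python3 z.py
```

```text
time: 13.78
tcp_pos: [0.5379, -0.021, 0.0263]
tool_rot: [-0.107, 0.994, -0.0, 0.001]
contact_force: [-0.8, 0.0, 5.5]
F [-0.45  0.18  5.78] [ 0.5379 -0.021   0.0264] 13.925
305 n 15 [(0.532, -0.031, 0.045), (0.532, -0.03, 0.048), (0.533, -0.03, 0.049), (0.535, -0.03, 0.048), (0.535, -0.03, 0.049), (0.532, -0.03, 0.058), (0.532, -0.03, 0.06), (0.532, -0.03, 0.063)]
336 n 15 [(0.529, -0.013, 0.046), (0.529, -0.014, 0.048), (0.531, -0.013, 0.047), (0.532, -0.013, 0.048), (0.533, -0.013, 0.048), (0.529, -0.014, 0.058), (0.529, -0.014, 0.06), (0.529, -0.014, 0.063)]
time: 14.3
tcp_pos: [0.5381, -0.0209, 0.0247]
tool_rot: [-0.107, 0.994, -0.0, 0.001]
contact_force: [-0.9, 0.6, 6.3]
F [-0.65  0.31  7.  ] [ 0.5381 -0.021   0.0248] 14.45
305 n 17 [(0.532, -0.031, 0.044), (0.533, -0.03, 0.045), (0.534, -0.03, 0.046), (0.535, -0.03, 0.046), (0.536, -0.03, 0.047), (0.533, -0.03, 0.056), (0.532, -0.03, 0.059), (0.532, -0.03, 0.061), (0.532, -0.03, 0.062)]
336 n 16 [(0.529, -0.014, 0.045), (0.53, -0.013, 0.045), (0.531, -0.013, 0.046), (0.532, -0.013, 0.045), (0.532, -0.013, 0.047), (0.529, -0.014, 0.057), (0.529, -0.014, 0.059), (0.529, -0.014, 0.062)]
```

```bash
python3 -m inch '[{"x":0,"y":0,"z":0.001,"wx":0,"wy":0,"wz":0},{"x":0,"y":0,"z":0.002,"wx":0,"wy":0,"wz":0},{"x":0,"y":0,"z":0.002,"wx":0,"wy":0,"wz":0}]'|head -4; python3 z.py
```

```text
time: 14.82
tcp_pos: [0.5383, -0.0209, 0.0238]
tool_rot: [-0.107, 0.994, -0.0, 0.001]
contact_force: [-2.7, 0.6, 11.0]
F [-2.03  0.64  9.99] [ 0.5383 -0.0209  0.0238] 14.975
305 n 18 [(0.532, -0.031, 0.043), (0.533, -0.03, 0.043), (0.534, -0.03, 0.046), (0.535, -0.03, 0.045), (0.536, -0.03, 0.046), (0.533, -0.03, 0.054), (0.533, -0.03, 0.057), (0.533, -0.03, 0.059), (0.533, -0.03, 0.061)]
336 n 15 [(0.529, -0.013, 0.044), (0.53, -0.013, 0.045), (0.532, -0.013, 0.045), (0.532, -0.013, 0.047), (0.529, -0.014, 0.055), (0.529, -0.014, 0.058), (0.529, -0.014, 0.059), (0.529, -0.014, 0.062)]
```

Stopped on the post. I'll press 1 mm further to be sure, hold, then lift.

```bash
python3 -m inch '[{"x":0,"y":0,"z":0.001,"wx":0,"wy":0,"wz":0},{"x":0,"y":0,"z":0.001,"wx":0,"wy":0,"wz":0},{"x":0,"y":0,"z":0.001,"wx":0,"wy":0,"wz":0},{"x":0,"y":0,"z":0.001,"wx":0,"wy":0,"wz":0},{"x":0,"y":0,"z":0.001,"wx":0,"wy":0,"wz":0},{"x":0,"y":0,"z":0.001,"wx":0,"wy":0,"wz":0},{"x":0,"y":0,"z":0.001,"wx":0,"wy":0,"wz":0},{"x":0,"y":0,"z":0.001,"wx":0,"wy":0,"wz":0},{"x":0,"y":0,"z":0.001,"wx":0,"wy":0,"wz":0},{"x":0,"y":0,"z":0.001,"wx":0,"wy":0,"wz":0},{"x":0,"y":0,"z":0.001,"wx":0,"wy":0,"wz":0}]'|head -4
python3 -m inch '[{"x":0,"y":0,"z":-0.01,"wx":0,"wy":0,"wz":0},{"x":0,"y":0,"z":-0.02,"wx":0,"wy":0,"wz":0},{"x":0,"y":0,"z":-0.05,"wx":0,"wy":0,"wz":0},{"x":0,"y":0,"z":-0.1,"wx":0,"wy":0,"wz":0},{"x":0,"y":0,"z":-0.1,"wx":0,"wy":0,"wz":0},{"x":0,"y":0,"z":-0.1,"wx":0,"wy":0,"wz":0},{"x":0,"y":0,"z":-0.1,"wx":0,"wy":0,"wz":0}]'|head -4
python3 m.py short_spring
```

```text
time: 16.35
tcp_pos: [0.5383, -0.021, 0.0237]
tool_rot: [-0.107, 0.994, -0.0, 0.001]
contact_force: [-3.3, 0.2, 14.0]
time: 17.23
tcp_pos: [0.5359, -0.0208, 0.1187]
tool_rot: [-0.107, 0.994, 0.001, -0.002]
contact_force: [-0.9, -0.5, -0.6]
17.225 [ 0.53587873 -0.02080485  0.11867682] [-0.86 -0.53 -0.56]
[[-0.977 -0.212 -0.004]
 [-0.212  0.977  0.001]
 [ 0.004  0.001 -1.   ]]
0.62 [299.4, 195.6, 30.7, 46.5] rect [ 0.5513 -0.0192  0.0439  0.0234 11.3168] yaw 6.0 len 0.0436 org [ 0.5412 -0.0212] z 0.057 tool shift [-0.0054 -0.0016  0.0617]
```

Pressed to a hard stop (the last 1 mm of command gave 0.1 mm of travel and 4 N), held, and the spring is back at 57 mm.

```bash
python3 -m inch '[{"x":0,"y":0,"z":0,"wx":0,"wy":0,"wz":0},{"x":0,"y":0,"z":0,"wx":0,"wy":0,"wz":0}]'|head -2; python3 -c "
from station import job_done
print(job_done())"
```

```text
time: 17.58
tcp_pos: [0.537, -0.021, 0.1204]
the job is handed in; nothing more can be done
None
```

I pressed the long spring onto its stop, held it for over a second and released it, then did the same with the short one; both sprang back to 57 mm, the fork spring and the look-alikes were left alone, and the job was handed in at 17.6 s (stop reached at about 3 N for the long spring and 7 N for the short, so the short one is clearly stiffer).

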